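# Bolt the pastry case shut

### The arm

A 6-joint arm with a two-finger parallel gripper is mounted at the origin on the work surface. World frame = base frame: x ahead of the robot, y to its left, z up, the work surface at z = 0. Lengths are in m, angles in degrees, forces in N, time in s.
With the tool pointing down it reaches from about 0.4 to 0.825 m from the base axis. Payload 7 kg.
Tool frame: the origin (TCP) lies midway between the tips of the shut fingers; the grasp point (between the pads) lies 19 mm behind it; z points along the fingers, y is the line along which they close (so a half turn about z gives the same grasp; the last joint's range is limited). The gripper opens to 88 mm and grips with 3 to 60 N. Pads are 19 mm wide; open, the fingers measure 130 mm over their backs; the gripper's body (78 mm by 193 mm) begins 47 mm behind the grasp point.
Start: joints at [-51.389, 20.546, 0.682, 0, -70.136, -16.507], TCP at [0.254, -0.625, 0.227] pointing down, gripper open.
Joint ranges: [-176.03, 176.03], [-82.01, 121.73], [-58.28, 71.71], [-173.87, 95.51], [-174.79, -0.11], [-173.66, 173.66]. Speed limits (degrees/s): [136.94, 136.94, 172.46, 180, 180, 180].

### API

Orientations are given as a 3x3 rotation matrix whose columns are the frame's x, y, z axes.
In Python, from rig import robot gives the robot as it stands. Calls block until the motion is done:
- robot.goto(position, orientation): joint-space move of the TCP to a pose.
- robot.servo_line(position, ori=None, speed=0.15): straight line of the TCP; ori=None keeps the orientation; speed is the mean speed in m/s.
- robot.movej(angles): joint-space move.
- robot.move_gripper(opening): opening from 0.0 (shut) to 1.0 (fully open); the grip force is fixed at half the most; returns when the fingers have stopped.
- robot.dwell(seconds).
- robot.ik(position, orientation): joint angles nearest the present ones, or None.
- robot.grab_frame(name): name is "scene" or "top"; returns (picture, depth): 480x640x3 uint8, red, green, blue; 480x640 float32, m along the optical axis (not along the pixel's ray), 0 where there is no reading.
- robot.camera_info(name): a dict with "vfov" (degrees; the focal length in pixels is half the picture's height over the tangent of half this angle, whatever the lens; pixels are square), "cx", "cy" (the principal point, pixels), "k1" (the pictures are not rectified: a ray, as slopes to the right and down, at radius r is drawn at 1 + k1 r^2 times it, then the intrinsics apply), "view" (4x4, takes a point from world to camera coordinates). Camera axes: x right, y down, z forward; pixel columns grow to the right and rows downward; lengths in m; the calibration is good to about 2 mm. A picture is of the moment at which its call begins. camera_info takes no time and is no camera call.
A pose or a line that the arm cannot do raises robot.Unreachable and nothing moves.
- robot.job_done(): hands the job in; it is judged then, once.
Readings, each from a call of its own:
- robot.read_t(): time.
- robot.read_qpos(): joint angles.
- robot.read_qvel(): joint speeds.
- robot.read_effort(): joint torques, N m.
- robot.read_position(): TCP position.
- robot.read_tcp_rot(): TCP orientation.
- robot.read_force(): force on the tool from outside, world axes, zero at the start.
- robot.read_ft_torque(): the same for the moment, N m.
- robot.read_grip_width(): opening from 0.0 (shut) to 1.0 (fully open).
- robot.read_finger_force(): force on a finger pad.
Only numpy, scipy, OpenCV 4.12 (cv2) and the standard library are available. Lean on these libraries where they do the work, as an engineer would, in place of code of your own. Each camera call takes 0.05 s, during which the arm holds its last target. There are 200 camera calls.

### The job

Bolt the lid of the pastry case on the counter for the night: lift the bolt's stiff handle up out of its notch, slide the bolt towards the staple until the handle is over the far notch, put the handle fully down into it and let go. Where the far notch is must be found by feel, so work the bolt gently, never forcing the handle against the notch plates, and leave the tin, the jar and the bowl where they stand.

Things in the scene. Friction and masses are not known exactly. Their poses are not given: they have to be found in the camera images.
- case: Pastry case, fixed on the counter: dark wood and glass, 280 mm deep (x), 420 mm wide (y), flat top 130 mm above the counter. Origin: centre of its underside; z up; front faces its -x. A steel barrel bolt lies on the top along the case's y, axis at x -50, z 158 mm; it is shot to +y. The top around the knob is clear.
- near_notch (a point): On the bolt's axis at the near notch's centre (case frame x -50, y -90, z 158 mm). Thin upright notch plates stand 18 to 27 mm from the axis on its -x side, top edges 11 to 16 mm above the axis. Both notches are 14 mm wide for the handle's 10 mm stem.
- staple (a point): On the bolt's axis, middle of the staple (160 mm to +y of the near notch) that takes the bolt's end. Between them is an adjustable plate with the far notch: its centre lies 50 to 90 mm to +y of the near one, different each time, not measured. There is no stop at it: the bolt can slide on past, 100 mm in all, with more plate edge beyond the far notch.
- bolt: Steel rod, 16 mm in diameter, 235 mm long. Slides along its y (the case's y, + to the staple) against about 3 N of friction and stays where left; it does not turn. Origin: on its axis, at the handle's stem, 28 mm above the case's top. Its handle must press on the notch plates with less than 25 N (about 13 N at the knob, which has the longer lever).
- knob (a point): Centre of the handle's steel knob: a drum 18 mm in diameter, 16 mm long, axis along y, for fingers closing along y. It swings about the bolt's axis, 60 mm from it, on the case's -x side. In a notch it is 20 degrees above level, 20 mm above the axis; lifted (up and inwards) it clears the plates at 48, limit 71; on the plates it rests at 45. Stiff hinge: stays at any angle, 1 to 2 N at the knob swings it down.
- tin: A bystander: a dark closed tin, 70 mm in diameter and 85 mm high, standing on the rear of the case's top. Origin: centre of its underside.
- jar: A bystander: a closed biscuit jar, 100 mm in diameter and 150 mm high, on the counter beside the case. Origin: centre of its underside.
- bowl: A bystander: a white bowl, 120 mm across and 55 mm high, on the counter beside the case. Origin: centre of its underside.

How it is judged (in metres and radians):
On the way, in this order (a step that is already met when the one before it is completed fails the run):
1. the handle is lifted clear of the near notch (z of knob in the frame of case above 0.2 m and y of knob in the frame of case below -0.075 m), for 0.1 s.
2. the bolt is slid towards the far notch with the handle up (z of knob in the frame of case above 0.195 m and y of knob in the frame of case above -0.052 m), for 0.05 s.
At the end, for the whole second after the job is handed in: The bolt is shot towards the staple and its handle lies down in the far notch (knob centre less than 54 mm above the case's top, at least 44 mm further along +y than in the near notch), at rest and released; tin, jar and bowl are within 20 mm of where they stood (z of knob in the frame of case below 0.184 m and y of knob in the frame of case above -0.046 m and linear speed of bolt below 0.01 m/s and contact force between the fingers and bolt below 0.1 N and distance of each of tin, jar, bowl from where it was at the start of the episode below 0.02 m); the robot touches nothing.
It fails at once if the handle is forced against the notch plates (over 25 N) (contact force between bolt and case above 25 N).
It fails at once if the tin, the jar or the bowl is knocked or shifted by more than 20 mm (distance of any of tin, jar, bowl from where it was at the start of the episode above 0.02 m).
It also fails if it takes over 64 s, if anything falls off the work surface, if the arm or the gripper's body presses on something with over 40 N, if the wrist force passes 120 N, or if a joint passes its speed limit or range.

## Working session

There is one attempt and no reset: what is moved stays moved. The work goes in short steps, each a Python script; the robot and the scene stay as the last script left them, time stands still between calls to the robot, and variables do not carry over. Pictures are saved under pics/ and viewed, at most 10 in all, crops included, and the job is handed in when it is done.

```bash
mkdir -p pics; ls; cat > h.py <<'E'
import numpy as np, cv2
from rig import robot
def cam(n):
    c=robot.camera_info(n); f=240/np.tan(np.radians(c["vfov"])/2); return c,f,np.array(c["view"])
def slopes(n,u,v):
    c,f,_=cam(n); x=(np.asarray(u,float)-c["cx"])/f; y=(np.asarray(v,float)-c["cy"])/f
    rd=np.hypot(x,y); r=rd.copy()
    for _ in range(20): r=rd/(1+c["k1"]*r*r)
    s=1/(1+c["k1"]*r*r); return x*s,y*s
def plane(n,u,v,z):
    V=cam(n)[2]; R=V[:3,:3].T; o=-R@V[:3,3]; x,y=slopes(n,u,v)
    d=np.stack([x,y,np.ones_like(x)],-1)@R.T; return o+d*((z-o[2])/d[...,2])[...,None]
def cloud(n,depth):
    V=cam(n)[2]; v,u=np.mgrid[:480,:640]; x,y=slopes(n,u,v)
    P=np.stack([x*depth,y*depth,depth],-1)-V[:3,3]; return P@V[:3,:3]
def proj(n,P):
    c,f,V=cam(n); p=V[:3,:3]@np.asarray(P)+V[:3,3]; x,y=p[:2]/p[2]; s=1+c["k1"]*(x*x+y*y)
    return c["cx"]+f*x*s, c["cy"]+f*y*s
E
python3 - <<'E'
from h import *
for n in("scene","top"):
    p,d=robot.grab_frame(n); cv2.imwrite(f"pics/{n}0.png",p[...,::-1]); np.save(n+"0.npy",d)
    c,f,V=cam(n); print(n,f,c["k1"],-V[:3,:3].T@V[:3,3],V[2,:3])
E
```

```text
pics
scene 467.72427831712184 -0.11499674511923404 [1.28135499 0.03796961 1.10246842] [-0.59004142 -0.01953576 -0.80713659]
top 574.8913066464746 -0.12809571797770938 [ 0.35174991 -0.01863778  1.65026634] [ 0.15991101  0.01325646 -0.98704242]
```

View pics/top0.png

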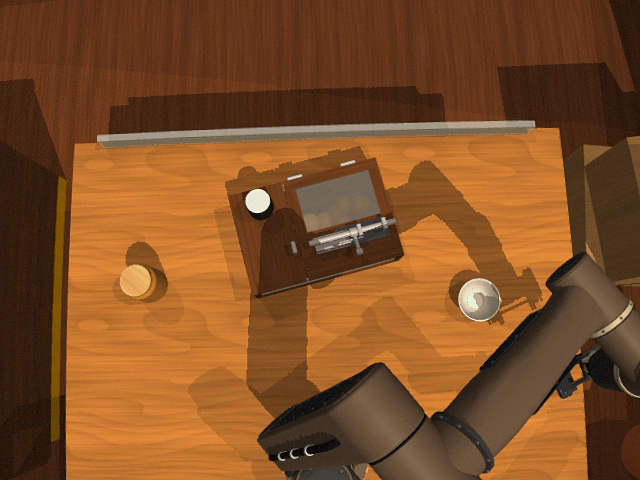

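View pics/scene0.png

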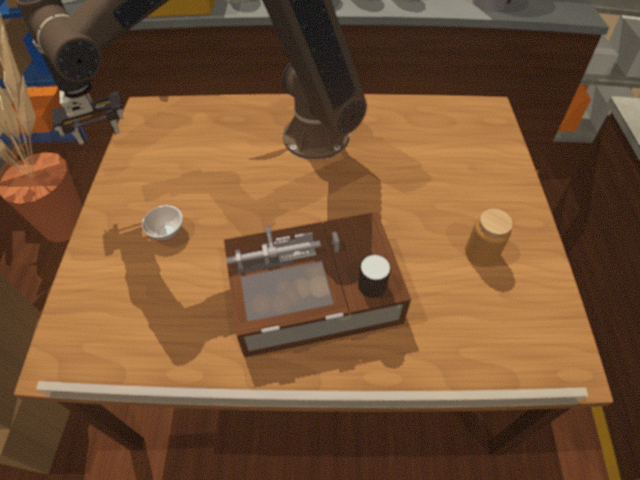

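The top view shows the case centred near (315,225), the bolt from (312,245) to (393,222), the knob at about (359,250) and the staple at (293,247). The tin is at (258,203), the jar at (137,281) and the bowl at (480,300). Next I'll measure the case pose.

```bash
python3 - <<'E'
from h import *
d=np.load("top0.npy"); P=cloud("top",d); img=cv2.imread("pics/top0.png")
roi=np.zeros((480,640),bool); roi[145:305,215:410]=1
m=roi&(P[...,2]>.11)&(d>0)
q=P[m]; t=q[(q[:,2]<.14)]; print("top z",np.median(t[:,2]),m.sum())
(c,s,a)=cv2.minAreaRect(q[:,:2].astype(np.float32)); print("rect",c,s,a)
# pixel corners on plane 0.13
cn=max(cv2.findContours(m.astype(np.uint8),0,2)[0],key=cv2.contourArea)
bx=cv2.boxPoints(cv2.minAreaRect(cn)); w=plane("top",bx[:,0],bx[:,1],.13); print(bx,w)
# things above lid
h=roi&(P[...,2]>.145)&(d>0)
n,l,st,ce=cv2.connectedComponentsWithStats(h.astype(np.uint8))
for i in range(1,n):
    if st[i,4]>5: k=l==i; print(st[i],ce[i],P[k].mean(0),P[k].max(0))
crop=img[130:310,210:420]; cv2.imwrite("pics/crop0.png",cv2.resize(crop,None,fx=3.3,fy=3.3,interpolation=2))
E
```

```text
top z 0.13078844005158918 15849
rect (0.6448026895523071, 0.008166015148162842) (0.289339154958725, 0.4187118411064148) 13.370382308959961
[[224.84352 193.72989]
 [376.2386  152.72705]
 [403.92078 254.93814]
 [252.5257  295.94098]] [[ 0.73544109  0.25039648  0.13      ]
 [ 0.83726581 -0.16797836  0.13      ]
 [ 0.55129491 -0.22848172  0.13      ]
 [ 0.4545284   0.17748918  0.13      ]]
[245 189  29  31 679] [259.00589102 203.64506627] [0.6863227  0.14788008 0.20709065] [0.72486308 0.18494484 0.22533407]
[309 217  87  38 862] [351.81670534 235.22041763] [ 0.60285844 -0.08976079  0.1674713 ] [0.64767745 0.02288855 0.19190106]
[291 241   7  14  52] [294.03846154 247.44230769] [0.57466773 0.06198035 0.17177858] [0.59136579 0.06952861 0.18018886]
```

View pics/crop0.png

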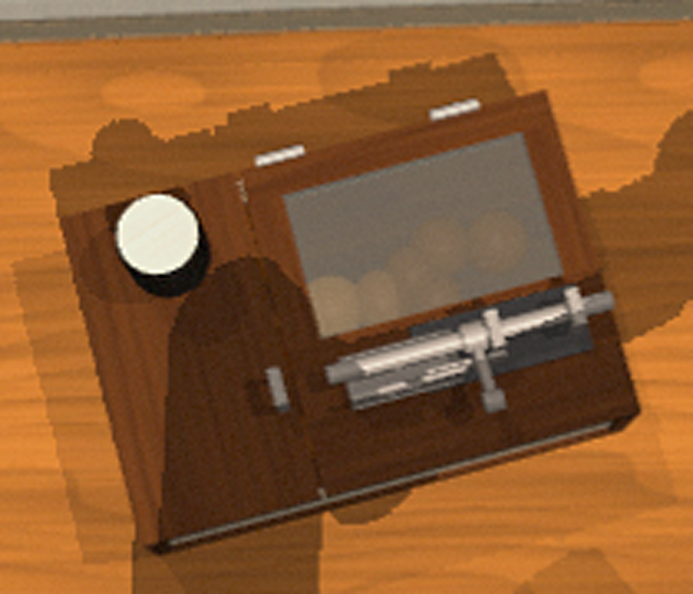

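The crop shows the knob at about (359,251) in full-image pixels. The rod runs from (395,221) to (309,243), the staple is at (294,248), and the front side is clear.

```bash
python3 - <<'E'
from h import *
f=lambda cx,cy,z:plane("top",np.array(210+cx/3.3),np.array(130+cy/3.3),z)
A=f(612,299,.160);B=f(328,372,.160);K=f(493,400,.181);S=f(278,389,.165)
print("rod",A,B,np.linalg.norm(A-B),np.degrees(np.arctan2(-(B-A)[0],(B-A)[1])));print("knob",K,"staple",S)
C=[f(62,217,.13),f(547,90,.13),f(637,412,.13),f(150,545,.13)];C=np.array(C);print(C,C.mean(0))
for i in range(4):
  e=C[(i+1)%4]-C[i];print(np.linalg.norm(e),np.degrees(np.arctan2(e[1],e[0])))
for yaw in(13.5,):
  th=np.radians(yaw);X=np.array([np.cos(th),np.sin(th),0]);Y=np.array([-np.sin(th),np.cos(th),0])
  c=C.mean(0);kn=c-.05*X-.09*Y;print("near",kn,"knob pred",kn-X*.0564,"staple pred",kn+.16*Y)
# scene view check
p=cv2.imread("pics/scene0.png");print(proj("scene",[K[0],K[1],.178]))
u,v=map(int,proj("scene",[K[0],K[1],.178]));cv2.imwrite("pics/sc.png",cv2.resize(p[v-45:v+65,u-70:u+100],None,fx=4.5,fy=4.5,interpolation=2));print(u-70,v-45)
# feasibility: tool down, y along case y, lean options
for ly in(0,20,35):
  a=np.radians(ly); z=np.array([0,0,-1.])*np.cos(a)+X*np.sin(a)
  for s in(1,-1):
    y=s*Y;R=np.stack([np.cross(y,z),y,z],1);print(ly,s,robot.ik(K[:2].tolist()+[.17],R),robot.ik((K+.09*Y+[0,0,.05]).tolist(),R))
E
```

```text
rod [ 0.63945331 -0.20682945  0.16      ] [0.58767566 0.02199631 0.16      ] 0.23461065013310048 12.749920163116753
knob [ 0.55803691 -0.10693878  0.181     ] staple [0.57453101 0.06184472 0.165     ]
[[ 0.72933765  0.23952449  0.13      ]
 [ 0.82426417 -0.16600753  0.13      ]
 [ 0.55161433 -0.22611138  0.13      ]
 [ 0.45640362  0.16965737  0.13      ]] [0.64040494 0.00426574 0.13      ]
0.41649401306297223 -76.82546830345689
0.2791959988037386 -167.5683548711716
0.4070601665008045 103.52669381234207
0.28173461929431937 14.35854924337186
near [ 0.61279653 -0.09491982  0.13      ] knob pred [ 0.55795487 -0.10808614  0.13      ] staple pred [0.57544527 0.06065936 0.13      ]
(np.float64(268.21006649612883), np.float64(228.56069198255594))
198 183
0 1 [  8.88014513  13.08867123 -17.61739363   0.         -59.29393514
 -85.38014513] [ 18.83943589   7.40015786 -16.30053975   0.         -66.29930239
 -95.33943589]
0 -1 [  8.88014513  13.08867123 -17.61739363   0.         -59.29393514
  94.61985487] [ 18.83943589   7.40015786 -16.30053975   0.         -66.29930239
  84.66056411]
20 1 [  7.366288     3.52767135 -31.19688675  -3.61387393 -35.43478742
 -81.2878142 ] [ 20.63945666  -4.27109788 -33.06381156   3.68475063 -41.4090016
 -99.47820497]
20 -1 [  7.366288     3.52767135 -31.19688675  -3.61387393 -35.43478742
  98.7121858 ] [ 20.63945666  -4.27109788 -33.06381156   3.68475063 -41.4090016
  80.52179503]
35 1 [  4.52473986  -0.49471668 -37.44803435 -15.90562496 -19.05735852
 -67.55350262] [  21.51779364  -11.22897159  -49.69779817   15.52335023  -17.39331336
 -111.42748445]
35 -1 [  4.52473986  -0.49471668 -37.44803435 -15.90562496 -19.05735852
 112.44649738] [ 21.51779364 -11.22897159 -49.69779817  15.52335023 -17.39331336
  68.57251555]
```

View pics/sc.png

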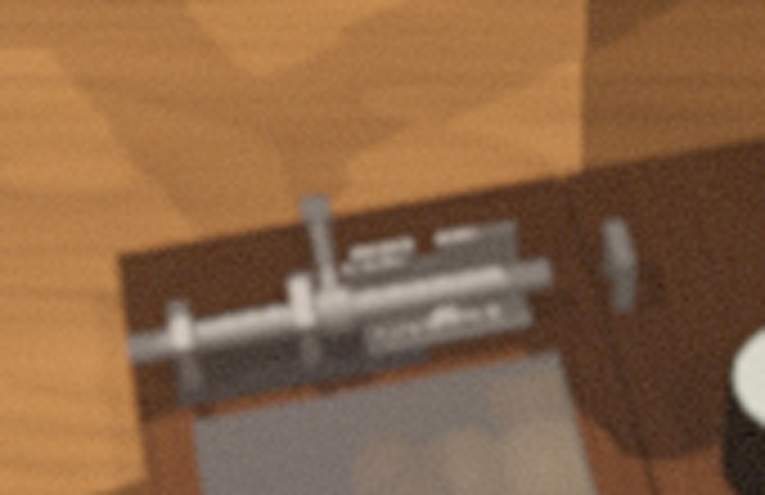

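The scene crop shows the rod and knob, the top of the near plates at crop (350–412,250), and a gap at about (422,243) that may be the far notch. I'll use that gap only as a prior. Next I'll hover over the knob, lower, and centre on it by feel.

```bash
cat >> h.py <<'E'
th=np.radians(13.1); X=np.array([np.cos(th),np.sin(th),0]); Y=np.array([-np.sin(th),np.cos(th),0]); Z=np.array([0,0,1.])
R=np.stack([np.cross(Y,-Z),Y,-Z],1)
K0=np.array([.558,-.1073,.178]); AX=K0+.0564*X-.020*Z   # near notch point on the axis
def F(b=0): f=np.array(robot.read_force())-b; return np.array([f@X,f@Y,f[2]])
def tcp(a,y=0,r=.060): a=np.radians(a); return AX+Y*y+r*(-np.cos(a)*X+np.sin(a)*Z)-.019*Z
E
python3 - <<'E'
from h import *
g=lambda cx,cy:plane("scene",np.array(198+cx/4.5),np.array(183+cy/4.5),.172)
for c in((350,250),(412,246),(435,240),(475,235),(422,243)):
    q=g(*c)-AX; print(c,"x",q@X,"y",q@Y)
robot.goto((tcp(20)+[0,0,.09]).tolist(),R); robot.move_gripper(.40)
robot.dwell(.3); b=np.array(robot.read_force()); np.save("b.npy",b)
print(robot.read_t(),b,[F(b).round(2) for _ in range(3)])
for z in(.03,.012,.004,0):
    robot.servo_line((tcp(20)+[0,0,z]).tolist(),speed=.08); print(z,F(b).round(2))
print(robot.read_t(),robot.read_position()-tcp(20))
p,d=robot.grab_frame("scene");cv2.imwrite("pics/s1.png",cv2.resize(p[160:300,190:350,::-1],None,fx=4.2,fy=4.2,interpolation=2))
E
```

```text
(350, 250) x -0.025528445813332003 y 0.014181325233397843
(412, 246) x -0.02067062197578117 y 0.048226172883136964
(435, 240) x -0.021955752796213236 y 0.06143826584198115
(475, 235) x -0.02047482748477749 y 0.08378761325661767
(422, 243) x -0.021496208545914802 y 0.05401389520131104
3.5583 [-0.2261527   0.58002505  0.5077588 ] [array([0., 0., 0.]), array([0., 0., 0.]), array([0., 0., 0.])]
0.03 [-0.07 -0.91  0.02]
0.012 [-0.06 -0.15 -0.61]
0.004 [ 0.91 -0.73 -0.15]
0 [ 0.92 -1.33  0.21]
5.3333 [-1.14198987e-04 -1.88927819e-05 -1.12575623e-04]
```

View pics/s1.png

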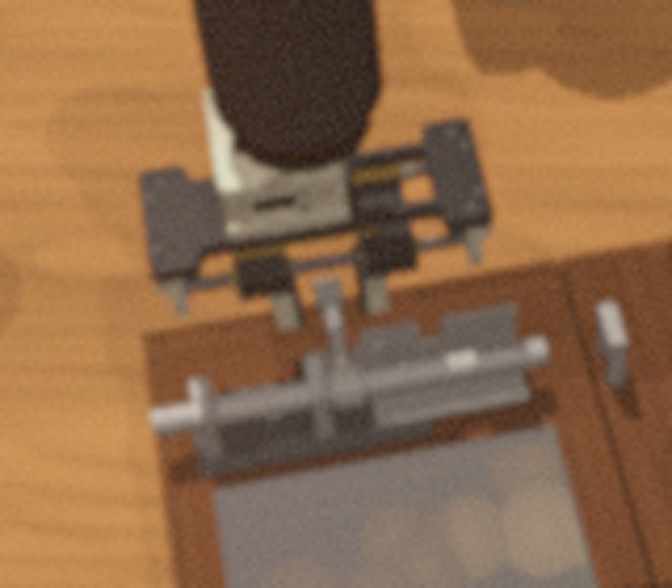

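The knob at (328,290) sits midway between the fingers at (287,310) and (375,295), and the far notch gap shows at about (431,328). I'll close in small steps, watching the sideways force.

```bash
python3 - <<'E'
from h import *
q=plane("scene",np.array([190+420/4.2,190+443/4.2]),np.array([160+330/4.2,160+318/4.2]),.172)-AX; print("gap edges y",q@Y,"x",q@X)
b=np.load("b.npy"); off=0; o=.32
def f5():
    s=[]
    for _ in range(5): s.append(F(b)); robot.dwell(.02)
    return np.mean(s,0)
f0=f5(); print("f0",f0.round(2))
while o>.16:
    robot.move_gripper(o); f=f5()-f0; w=robot.read_grip_width(); ff=robot.read_finger_force()
    print(round(o,3),round(w,3),f.round(2),ff,round(off,4))
    if w>o+.012: break
    if abs(f[1])>1.8: 
        off+=.001*np.sign(f[1]); robot.servo_line((tcp(20)+Y*off).tolist(),speed=.03); continue
    o-=.04 if o>.25 else .012
print(off,robot.read_t(),robot.read_finger_force())
E
```

```text
gap edges y [0.04880653 0.0637717 ] x [-0.01765005 -0.02341761]
f0 [ 0.17 -0.46 -0.49]
0.32 0.319 [-0.18 -0.21  0.22] 0.0 0
0.28 0.277 [ 0.21 -0.1   0.34] 0.0 0
0.24 0.243 [0.25 0.17 0.43] 0.0 0
0.228 0.227 [ 0.23 -0.39 -0.1 ] 0.0 0
0.216 0.216 [ 0.34 -0.26  0.03] 0.0 0
0.204 0.2 [-0.25 -0.28  0.03] 0.0 0
0.192 0.197 [ 0.3  -0.52 -0.18] 0.12090933043509722 0
0.18 0.181 [ 0.25 -3.01 -1.12] 8.927641957998276 0
0.18 0.181 [-0.53  1.93  0.72] 9.13442999124527 -0.001
0.18 0.183 [-0.19 -2.61 -0.56] 8.956426084041595 0.0
0.18 0.182 [-0.71  1.68  1.01] 9.153466522693634 -0.001
0.168 0.18 [-0.91  3.07  1.27] 30.009766817092896 -0.001
0.168 0.176 [-0.23 -2.74 -0.58] 29.99981939792633 0.0
0.168 0.176 [-0.65  1.15  0.53] 30.006240606307983 -0.001
-0.001 11.45 30.006240606307983
```

Gripped, with only bolt friction showing sideways. Now I'll lift along the arc, trimming the radius by feel.

```bash
cat >> h.py <<'E'
b=np.load("b.npy")
def fm(n=4):
    s=[]
    for _ in range(n): s.append(F(b)); robot.dwell(.015)
    return np.mean(s,0)
def rt(f,a):
    a=np.radians(a); return -np.cos(a)*f[0]+np.sin(a)*f[2], np.sin(a)*f[0]+np.cos(a)*f[2]  # radial out, tangential up
E
python3 - <<'E'
from h import *
r=.060
for a in range(23,57,3):
    robot.servo_line(tcp(a,-.0007,r).tolist(),speed=.04); f=fm(); fr,ft=rt(f,a)
    print(a,"rad %.1f tan %.1f y %.1f r %.4f"%(fr,ft,f[1],r))
    if max(abs(fr),abs(ft))>9: print("stop"); break
    if abs(fr)>2: r+=np.clip(fr*.00015,-.0008,.0008)
print(robot.read_t(),robot.read_grip_width())
E
```

```text
23 rad -1.2 tan -2.7 y -1.0 r 0.0600
26 rad -1.3 tan -4.1 y -0.4 r 0.0600
29 rad -0.6 tan -3.5 y -0.7 r 0.0600
32 rad 0.2 tan -3.7 y -0.1 r 0.0600
35 rad 1.5 tan -3.6 y -0.4 r 0.0600
38 rad 2.6 tan -3.5 y -0.0 r 0.0600
41 rad 0.3 tan -3.9 y -0.2 r 0.0604
44 rad -0.4 tan -3.7 y -0.4 r 0.0604
47 rad -0.4 tan -3.9 y 0.3 r 0.0604
50 rad 0.4 tan -4.1 y 0.2 r 0.0604
53 rad 1.1 tan -4.3 y 0.8 r 0.0604
56 rad 1.9 tan -4.6 y 0.3 r 0.0604
15.25 0.1820502080419193
```

```bash
cat > probe.py <<'E'
from h import *
def probe(y,r,a0=49.,limit=8.0):
    """lower from a0 in small steps; returns (in_notch, angle)"""
    a=a0
    while a>36:
        a-=1.0; robot.servo_line(tcp(a,y,r).tolist(),speed=.02); f=fm(3); fr,ft=rt(f,a)
        print("  y %.4f a %.1f rad %.1f tan %.1f fy %.1f"%(y,a,fr,ft,f[1]))
        if ft>limit or abs(f[1])>6: return False,a
    return True,a
E
python3 - <<'E'
from probe import *
r=.0604
for y in np.linspace(.01,.055,5):
    robot.servo_line(tcp(56,y,r).tolist(),speed=.05); f=fm(3); print("%.3f"%y,f.round(1))
    if np.abs(f).max()>12: print("stop"); raise SystemExit
    # free radial error
f=fm(); print(rt(f,56)); robot.servo_line(tcp(49,.055,r).tolist(),speed=.04)
print(probe(.055,r),robot.read_t())
E
```

```text
0.010 [-5.2 -0.4  0.4]
0.021 [-5.   0.4  0.1]
0.033 [-6.2 -0.3  1.1]
0.044 [-5.5 -0.7  0.6]
0.055 [-6.  -0.6  0.2]
(np.float64(4.1370677056840375), np.float64(-4.723608611968265))
  y 0.0550 a 48.0 rad 6.1 tan 3.4 fy 0.8
  y 0.0550 a 47.0 rad 6.7 tan 4.6 fy 0.5
  y 0.0550 a 46.0 rad 6.0 tan 4.3 fy 0.7
  y 0.0550 a 45.0 rad 6.2 tan 4.5 fy 0.6
  y 0.0550 a 44.0 rad 5.6 tan 4.8 fy 0.6
  y 0.0550 a 43.0 rad 5.9 tan 4.8 fy 0.8
  y 0.0550 a 42.0 rad 5.4 tan 4.6 fy 0.8
  y 0.0550 a 41.0 rad 4.8 tan 4.6 fy 0.5
  y 0.0550 a 40.0 rad 4.3 tan 4.4 fy 0.4
  y 0.0550 a 39.0 rad 5.0 tan 4.5 fy 0.6
  y 0.0550 a 38.0 rad 4.6 tan 4.3 fy 0.5
  y 0.0550 a 37.0 rad 4.3 tan 4.6 fy 0.3
  y 0.0550 a 36.0 rad 4.1 tan 4.6 fy 0.2
(True, 36.0) 21.6667
```

The handle went below the 45° rest angle with only hinge force, so it's in the far notch. I'll lower it the rest of the way.

```bash
python3 - <<'E'
from probe import *
r=.0610; a=36.
while a>18.6:
    a-=1.25; robot.servo_line(tcp(a,.055,r).tolist(),speed=.02); f=fm(3); fr,ft=rt(f,a)
    print("a %.1f rad %.1f tan %.1f fy %.1f"%(a,fr,ft,f[1]))
    if ft>8.5 or abs(f[1])>6: print("contact"); break
    if abs(fr)>3: r+=np.clip(fr*.0001,-.0005,.0005)
print(r,robot.read_t())
p,d=robot.grab_frame("scene");cv2.imwrite("pics/s2.png",cv2.resize(p[160:300,190:350,::-1],None,fx=4.2,fy=4.2,interpolation=2))
E
```

```text
a 34.8 rad -3.9 tan 4.7 fy -0.6
a 33.5 rad -4.0 tan 4.7 fy -1.0
a 32.2 rad -4.2 tan 4.0 fy -1.1
a 31.0 rad -2.7 tan 3.1 fy -1.3
a 29.8 rad -4.1 tan 3.1 fy -2.0
a 28.5 rad -1.8 tan 3.0 fy -1.6
a 27.2 rad -0.3 tan 2.9 fy -1.7
a 26.0 rad 0.4 tan 3.4 fy -1.2
a 24.8 rad 1.4 tan 3.4 fy -1.2
a 23.5 rad 1.8 tan 3.6 fy -1.7
a 22.2 rad 2.2 tan 3.7 fy -1.8
a 21.0 rad 2.5 tan 3.0 fy -0.9
a 19.8 rad 2.7 tan 4.5 fy -1.5
a 18.5 rad 6.1 tan 9.6 fy 0.1
contact
0.05937334685463481 25.8667
```

View pics/s2.png

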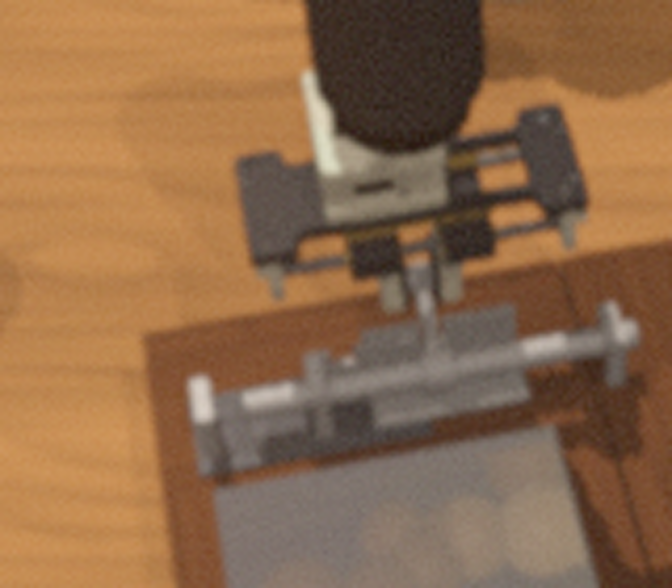

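The handle has bottomed out at about 19°. The picture shows the stem down in the far notch at (430,335) and the bolt end through the staple at (620,325). I'll release, back off and check before handing in.

```bash
python3 - <<'E'
from h import *
p=robot.read_position(); robot.servo_line((p+[0,0,.0008]).tolist(),speed=.02)
for o in(.22,.30,.42): robot.move_gripper(o)
print(robot.read_finger_force(),robot.read_grip_width())
robot.servo_line((p+[0,0,.10]).tolist(),speed=.06)
q=robot.read_position(); robot.goto((q-.12*X+[0,0,.02]).tolist(),R); print(robot.read_t())
for n in("top","scene"):
    im,d=robot.grab_frame(n); cv2.imwrite(f"pics/{n}3.png",im[...,::-1])
    P=cloud(n,d); e=(P-AX); ex=e@X; ey=e@Y
    k=(d>0)&(ex<-.045)&(ex>-.072)&(abs(ey-.055)<.012)&(e[...,2]>0.0)&(e[...,2]<.08)
    if k.any(): print(n,k.sum(),"knob top z over axis",np.percentile(e[...,2][k],[50,95]),"y",ey[k].mean(),"x",ex[k].mean())
im=cv2.imread("pics/scene3.png");cv2.imwrite("pics/s3.png",cv2.resize(im[160:300,190:350],None,fx=4.2,fy=4.2,interpolation=2))
E
```

```text
0.0 0.41878735124985017
29.7583
top 47 knob top z over axis [0.02738656 0.03382513] y 0.0554993308792096 x -0.0560785015220318
scene 38 knob top z over axis [0.02562751 0.02960147] y 0.05305644779388968 x -0.051338261487450805
```

View pics/s3.png

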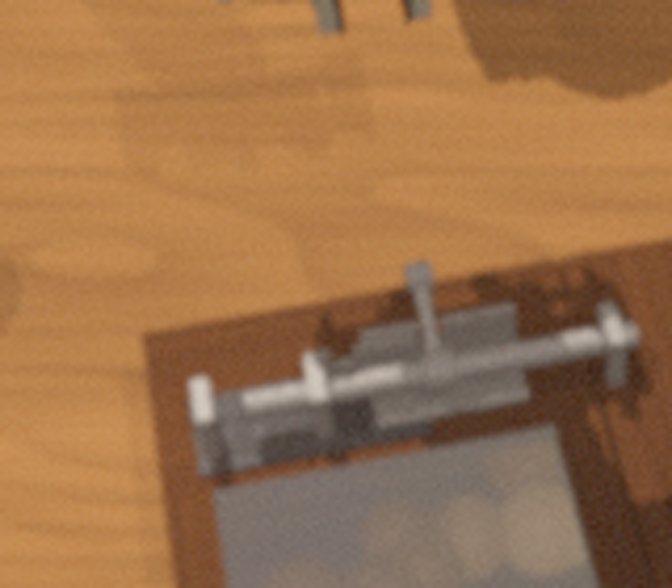

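The released knob at (418,270) lies down in the far notch. Its top is about 28 mm above the axis, against 29 mm expected when seated, and it sits 55 mm along from the near notch. The gripper is clear.

```bash
python3 -c "
from rig import robot
robot.dwell(.3); print(robot.job_done())"
```

```text
the job is handed in; nothing more can be done
None
```

The bolt is shot about 55 mm to the far notch with its handle fully down and released, and the job is handed in at about 30 s on the robot's clock; the judge's result was not shown.

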